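# Open the touch-latch cupboard for the screw jar

## Robot

A 6-joint arm with a two-finger parallel gripper is mounted at the origin on a cart in front of the work surface, level with it; the furniture and walls round the work are solid. World frame = base frame: x ahead of the robot, y to its left, z up, the work surface at z = 0. Lengths are in m, angles in rad, forces in N, time in s.
With the tool pointing down it reaches from about 0.375 to 0.9 m from the base axis. Payload 3.1 kg.
Tool frame: the origin (TCP) lies midway between the tips of the shut fingers; the grasp point (between the pads) lies 19 mm behind it (manip.grasp_offset is the distance from the TCP to the grasp point, in m); z points along the fingers, y is the line along which they close (so a half turn about z gives the same grasp; the last joint's range is limited). The gripper opens to 85 mm and grips with 20 to 120 N. Pads are 22 mm wide; open, the fingers measure 114 mm over their backs; the gripper's body (76 mm by 85 mm) begins 54 mm behind the grasp point. The pads swing forward as they close: fully open they stand 13 mm farther back than shut.
Start: joints at [-1.502, 0.527, 1.433, -0, 1.181, -0.178], TCP at [0.153, -0.606, 0.231] pointing down, gripper open.
Joint ranges: [-3.08, 3.08], [-0.75, 2.2], [0.22, 2.44], [-1.43, 4.57], [0, 2.65], [-2.85, 2.85]. Speed limits (rad/s): [2.79, 2.79, 3.14, 3.14, 3.14, 3.14].

## Interface

Orientations are given as a unit quaternion [x, y, z, w].
In Python, from station import sensors, cams, order, manip gives the robot as it stands.
- The arm moves only by the tool move_arm, never from a script. Its argument "targets" is a list of rows, each an object of numbers: "dx", "dy", "dz": the shift along the world's x, y, z normalised to -1 to 1, where 1 is 25 mm; "rx", "ry", "rz": the turn, a rotation vector about the world's x, y, z normalised to -1 to 1, where 1 is 30 degrees. A call has exactly 10 rows; each row shifts and turns the commanded pose from where the row before left it; what a row does not reach is not made up. A row lasts 1/8 s, in which the tool goes at most 62.5 mm and 10.7 degrees, less where a joint would pass 70% of its speed; a pose out of reach is approached as far as the arm can. A call with a number of a shift or a turn outside -1 to 1 is refused whole. A call with a gripper value outside its range is refused whole. "claw" is the opening in per cent of the stroke, from 0 (shut) to 100 (fully open), set as the call begins (left out, the last holds). The fingers move at their own pace and stop on an object; "newtons" is the grip in N (left out, the last holds). Time passes only in rows, so rows that do not move let the fingers close, or fill a call up. It gives the time, the measured TCP pose, the force, the opening and the grip force at its end, in the units of the state.
- sensors.sense(): the state, without advancing time (a new reading comes with each control period).
- cams.snapshot(name): name is "side" or "top" or "wrist"; returns the picture (384x512x3 uint8, red, green, blue); there is no depth.
- cams.camera_model(name): a dict with "fx", "fy", "cx", "cy" (pixels), "extrinsics" (4x4, takes a point from world to camera coordinates). Camera axes: x right, y down, z forward; pixel columns grow to the right and rows downward; lengths in m; the calibration is good to about 2 mm. A picture is of the moment at which its call begins: read the wrist's pose just before it. camera_model takes no time and is no camera call; for the wrist camera it gives the pose at the moment of the call.
- order.sign_off(): hands the job in; it is judged then, once.
The state is a dict: "t": time; "q": joint angles; "qd": joint speeds; "tau": joint torques, N m; "tcp_pos": TCP position; "tool_rot": TCP orientation; "force": force on the tool from outside, world axes, zero at the start; "ft_torque": the same for the moment, N m; "finger_gap": opening from 0.0 (shut) to 1.0 (fully open); "gripper_force": force on a finger pad.
Only numpy, scipy, OpenCV 4.12 (cv2) and the standard library are available. Lean on these libraries where they do the work, as an engineer would, in place of code of your own. Each camera call takes 0.05 s, during which the arm holds its last target. There are 200 camera calls.

## Task

Get at the screws in the little cupboard with the blue door, which has no handle: press the door in (a brass dot marks where) until its push-to-open catch lets go and it springs ajar, then push it wide open, about square to the cupboard front, and leave it standing so. Only press and push with the fingers: do not pinch the door, keep the green cupboard shut, and leave the jar, wax tin, tape measure and screw box where they are.

Things in the scene. Friction and masses are not known exactly. Their poses are not given: they have to be found in the camera images.
- blue_cupboard: Plywood cupboard, 120 deep (x), 170 wide (y), 170 high, screwed down. Origin: centre of its underside; own -x points out of its front to the robot, +y to the left. Back of the shut door at own x = -0.067, outer face at -0.083; hinged at the left edge. Blue door; holds the screw jar. The two cupboards may stand either way round.
- blue_door (a joint): Blue door's angle, rad: 0 shut, negative pressed in (stop -0.04), positive opening to the robot (stop 1.6). Pressed in about 0.03 (4 mm, 2 to 5 N at the dot) the catch lets go for good; as the finger draws back a sprung pin pushes the door to about 0.6 within 2 s. From there it swings with slight friction (under 1 N at the edge) and stays where left.
- blue_press (a point): Brass dot, 18 across, on the outer face of the blue door, 30 in from its free (right) edge, 140 above the bench (30 below the cupboard's top): press here, along the cupboard's +x. Moves with the door.
- blue_hinge (a point): Upper end of the blue door's vertical hinge axis, in the plane of the door's back at its left edge, 167 above the bench, level with the door's top. The door is 170 wide, 162 high, 16 thick.
- blue_edge (a point): Top corner of the blue door at its free edge, in the plane of its back, 170 from the hinge axis; moves with the door. When it is ajar, fingers reach behind it from above, in front of the cupboard. The upper 60 mm of its back is bare; lower it carries a steel hook 24 long.
- blue_face: Painted blue outer half of the blue door, a panel 8 thick, 170 wide, 162 high; origin at its centre, own -x is outwards.
- blue_lining: Plywood inner half (back) of the blue door, a panel 8 thick, 170 wide, 162 high; origin at its centre, own +x is towards the cupboard.
- green_cupboard: Plywood cupboard, 120 deep (x), 170 wide (y), 170 high, screwed down. Origin: centre of its underside; own -x points out of its front to the robot, +y to the left. Back of the shut door at own x = -0.067, outer face at -0.083; hinged at the left edge. Green door with the same catch and brass dot; leave it shut.
- green_door (a joint): Angle of the green door, rad: 0 shut, positive opening.
- screw_jar: Clear jar of screws with a green lid, 69 across, 84 high, loose, standing on the floor of the blue cupboard out of sight behind the shut door. Origin: centre of its underside.
- wax_tin: Round green tin with a pale lid, 78 across, 34 high, loose on the bench to the right. Origin: centre of its underside.
- tape_measure: Yellow and black tape measure, 43 x 82 x 68, loose on the bench to the left. Origin: centre of its underside.
- screw_box: Yellow and red cardboard box of screws, 55 x 80 x 39, loose on the bench in front to the right. Origin: centre of its underside.
- bench_lamp: Green desk lamp, fixed: an obstacle left of the work. Round foot, 150 mm nearer to the robot than the origin; from the foot an arm rises to an elbow 355 above the bench, and a second arm runs nearly level, about 370 up, away from the robot over the origin to the shade. A gripper that starts to the left of it gets past on the robot's side, within about 450 of the base.

How it is judged:
On the way, in this order (a step that is already met when the one before it is completed fails the run):
1. the fingers press the blue door in against its catch (0.02 rad or more past shut, over 0.5 N) (value of joint blue_door below -0.02 rad and contact force between the fingers and blue_face above 0.5 N).
2. the catch has let go and the blue door has sprung ajar (0.4 rad or more) (value of joint blue_door above 0.4 rad), for 0.2 s.
At the end, for the whole second after the job is handed in: The blue door stands still at 1.3 rad (75 degrees) or more from shut, the green door is still shut (under 0.03 rad), and the jar stands upright within 15 mm of its starting place in the blue cupboard (value of joint blue_door above 1.3 rad and velocity of joint blue_door between -0.05 and 0.05 rad/s and value of joint green_door below 0.03 rad and distance of screw_jar from where it was at the start of the episode below 0.015 m and angle between screw_jar's own z axis and vertical below 0.2 rad); the robot touches nothing.
It fails at once if the green door pops open (value of joint green_door above 0.05 rad).
It fails at once if the blue door is pinched (over 3 N from the fingers on its painted face and its plywood back at once) (contact force between the fingers and blue_face above 3 N and contact force between the fingers and blue_lining above 3 N).
It fails at once if the jar is moved or lifted by over 20 mm (distance of screw_jar from where it was at the start of the episode above 0.02 m).
It fails at once if the wax tin, tape measure or screw box is moved or lifted by over 20 mm (distance of any of wax_tin, tape_measure, screw_box from where it was at the start of the episode above 0.02 m).
It also fails if it takes over 51 s, if anything falls off the work surface, if the arm or the gripper's body presses on something with over 40 N, if the wrist force passes 120 N, or if a joint passes its speed limit or range.

## Working session

There is one attempt and no reset: what is moved stays moved. The work goes in short steps, Python scripts to look and compute and a tool call to move; the robot and the scene stay as the last step left them, time stands still between calls to the robot, and variables do not carry over. Pictures are saved under pics/ and viewed, at most 10 in all, crops included, and the job is handed in when it is done.

Besides the shell and the picture viewer there is one more tool, called after "Request:" as name(argument=value, ...), one argument or row to a line, values as JSON. move_arm: Moves the arm, as the interface text tells. Scaled input: -1 to 1 covers 25 mm each way for a shift and 30 degrees each way for a turn. Its arguments: {"type":"object","properties":{"targets":{"type":"array"},"claw":{"type":"number"},"newtons":{"type":"number"}},"required":["targets"]}

```bash
mkdir -p pics
cat > h.py <<'E'
import numpy as np, cv2
from station import sensors, cams, order, manip
def ray(m,u,v):
    E=np.array(m["extrinsics"]);R,t=E[:3,:3],E[:3,3]
    return -R.T@t, R.T@np.array([(u-m["cx"])/m["fx"],(v-m["cy"])/m["fy"],1])
def onz(m,u,v,z):
    o,d=ray(m,u,v); return o+d*(z-o[2])/d[2]
def proj(m,p):
    E=np.array(m["extrinsics"]);c=E[:3,:3]@np.array(p)+E[:3,3]
    return m["fx"]*c[0]/c[2]+m["cx"],m["fy"]*c[1]/c[2]+m["cy"]
def snap(n,f):
    im=cams.snapshot(n); cv2.imwrite(f"pics/{f}.png",im[:,:,::-1]); return im
E
python3 - <<'E'
from h import *
a=snap("side","s0");b=snap("top","t0")
cv2.imwrite("pics/c0.png",np.vstack([a,b])[:,:,::-1])
for n in("side","top"):
    m=cams.camera_model(n);print(n,m["fx"],ray(m,256,192))
print(sensors.sense())
E
```

```text
side 472.3493138690491 (array([1.545646  , 0.35570973, 1.06863606]), array([-0.71493457, -0.2422686 , -0.65601625]))
top 426.49226933275787 (array([-0.25128657,  0.26977611,  1.15489239]), array([ 0.58235025, -0.19712673, -0.78882996]))
{'t': 0.1, 'q': array([-1.50148389e+00,  5.28376739e-01,  1.43377300e+00,  1.92025635e-05,
        1.18135306e+00, -1.78519653e-01]), 'qd': array([ 0.00062933,  0.00012313, -0.0047227 , -0.00237913,  0.00083856,
        0.00067057]), 'tau': array([ 6.68544471e-04, -4.43303096e+01, -1.78586787e+01, -2.67235100e-04,
        3.86036671e-03, -7.93541574e-06]), 'tcp_pos': array([ 0.15329198, -0.60526244,  0.23042964]), 'tool_rot': array([ 9.92332225e-01,  1.23595479e-01,  6.09902904e-05, -9.53167606e-04]), 'force': array([ 0.07702903, -0.36835266,  0.44752497]), 'ft_torque': array([ 0.01239316, -0.02290566,  0.02366675]), 'gripper_force': 0.0, 'finger_gap': 0.9984960176997202}
```

View pics/s0.png

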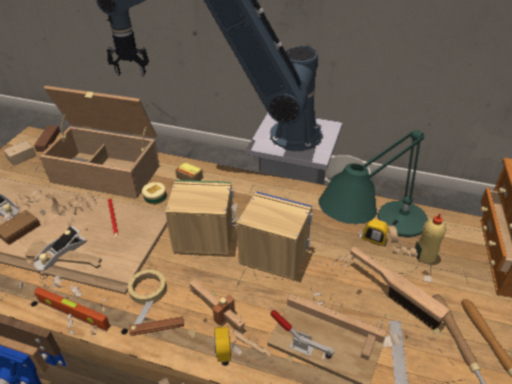

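View pics/t0.png

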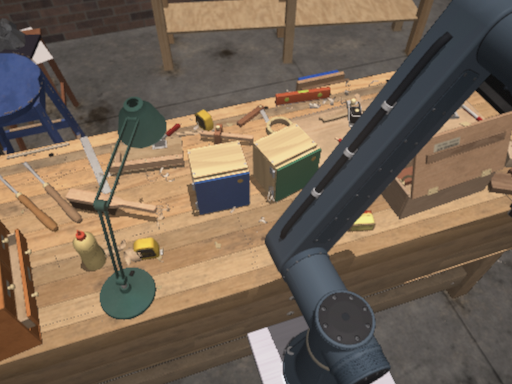

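The side view is from behind the cupboards. The top view shows the blue cupboard on the left (door about x 193–249, y 175–213) and the green one on its right (about 318,165). The lamp is at the left, with its foot at (128,292). Next I'll measure the door.

Run:
```python
from h import *
b=cv2.imread("pics/t0.png");m=cams.camera_model("top")
hsv=cv2.cvtColor(b,cv2.COLOR_BGR2HSV)
k=cv2.inRange(hsv,(105,80,30),(130,255,255));k[:, :150]=0;k[:140]=0;k[240:]=0;k[:,300:]=0
k=cv2.morphologyEx(k,cv2.MORPH_CLOSE,np.ones((5,5)))
cs,_=cv2.findContours(k,0,2);c=max(cs,key=cv2.contourArea)
q=cv2.approxPolyDP(cv2.convexHull(c),3,True)[:,0]
for p in q: print(p,onz(m,*p,.167).round(3),onz(m,*p,.005).round(3))
cr=cv2.resize(b[120:240,170:350],None,fx=4,fy=4,interpolation=cv2.INTER_CUBIC);cv2.imwrite("pics/z0.png",cr)
```

```text
[248 172] [0.559 0.022 0.167] [ 0.692 -0.019  0.005]
[248 203] [0.447 0.057 0.167] [0.562 0.023 0.005]
[200 213] [0.456 0.197 0.167] [0.572 0.185 0.005]
[196 182] [0.57  0.182 0.167] [0.705 0.167 0.005]
```

View pics/z0.png

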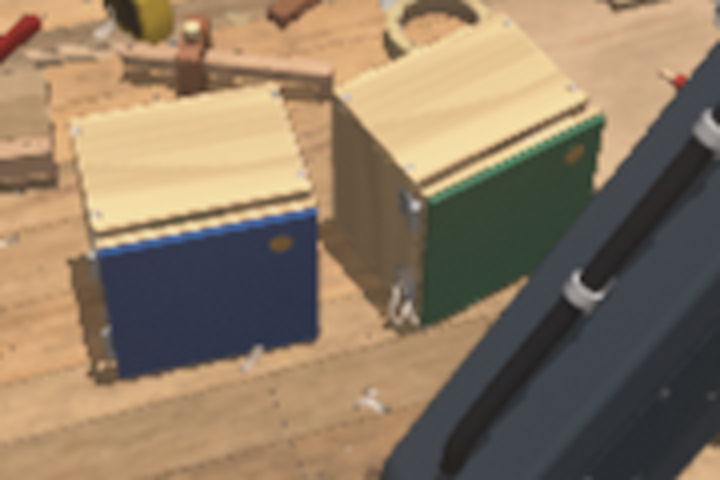

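The crop shows the blue door's outer top corners at full-image (194.3,182.5) and (249,173), and the dot at (240.3,180.8). The hinge barrels are on the left.

Run:
```python
from h import *
m=cams.camera_model("top")
L=onz(m,194.4,182.8,.167);R=onz(m,249,173,.167);D=onz(m,240.3,180.8,.14)
l=onz(m,200,214,.005);r=onz(m,249.2,205.5,.005)
for p in (L,R,D,l,r):print(p.round(4))
print(np.linalg.norm(L-R),np.linalg.norm(l-r))
u=(L-R)[:2];u/=np.linalg.norm(u);u2=(l-r)[:2];u2/=np.linalg.norm(u2);print(np.degrees(np.arctan2(-u[0],u[1])),np.degrees(np.arctan2(-u2[0],u2[1])))
# green door, lamp foot, tin, box, tape
for n,p,z in[("gTL",(276.5,167.5),.167),("gTR",(320.5,149),.167),("lampfoot",(128,292),.02),("tape",(146,244),.06),("box",(366,222),.03)]:print(n,onz(m,*p,z).round(3))
s=cams.camera_model("side")
for n,p,z in[("tin",(153,190),.034),("box",(189,170),.039),("tape",(376,228),.068),("shade",(348,195),.35),("elbow",(418,137),.355),("foot",(402,220),.02)]:print(n,onz(s,*p,z).round(3))
```

```text
[0.5686 0.1868 0.167 ]
[0.5543 0.02   0.167 ]
[0.5546 0.0483 0.14  ]
[0.5681 0.186  0.005 ]
[0.5505 0.022  0.005 ]
0.16737222248441322 0.16500987515067006
-4.9095048055448 -6.118060202541978
gTL [ 0.549 -0.067  0.167]
gTR [ 0.579 -0.227  0.167]
lampfoot [0.358 0.446 0.02 ]
tape [0.473 0.368 0.06 ]
box [ 0.356 -0.304  0.03 ]
tin [ 0.514 -0.36   0.034]
box [ 0.383 -0.286  0.039]
tape [0.501 0.376 0.068]
shade [0.708 0.295 0.35 ]
elbow [0.427 0.43  0.355]
foot [0.39 0.45 0.02]
```

Request:
move_arm(
  targets=[
    {"dx": 0.67, "dy": 0.89, "rz": -0.2},
    {"dx": 0.67, "dy": 0.89, "rz": -0.2},
    {"dx": 0.67, "dy": 0.89, "rz": -0.25},
    {"dx": 0.67, "dy": 0.89},
    {"dx": 0.67, "dy": 0.89},
    {"dx": 0.67, "dy": 0.89},
    {"dx": 0.67, "dy": 0.89},
    {"dx": 0.67, "dy": 0.89},
    {"dx": 0.67, "dy": 0.89},
    {"dx": 0.67, "dy": 0.89},
  ],
  claw=0,
)

```text
schema error: expected keys dx, dy, dz, rx, ry, rz
```

Request:
move_arm(
  targets=[
    {"dx": 0.67, "dy": 0.89},
    {"dx": 0.67, "dy": 0.89},
    {"dx": 0.67, "dy": 0.89},
    {"dx": 0.67, "dy": 0.89},
    {"dx": 0.67, "dy": 0.89},
    {"dx": 0.67, "dy": 0.89},
    {"dy": 0.95},
    {"dy": 0.95},
    {"dy": 0.95},
    {"dy": 0.95},
  ],
)

```text
schema error: expected keys dx, dy, dz, rx, ry, rz
```

Request:
move_arm(
  targets=[
    {"dy": 0.95},
    {"dy": 0.95},
    {"dy": 0.95},
    {"dy": 0.95},
    {"dy": 0.95},
    {"dy": 0.95},
    {"dy": 0.95},
    {"dy": 0.95},
    {},
    {},
  ],
)

```text
schema error: expected keys dx, dy, dz, rx, ry, rz
```

Run:
```python
from h import *
s=sensors.sense();print(s['t'],s['tcp_pos'],s['tool_rot'],s['q'],s['force'],s['finger_gap'])
m=cams.camera_model("wrist");print(ray(m,256,192),proj(m,(.555,.048,.14)),proj(m,(.5686,.1868,.167)),proj(m,(.5543,.02,.167)))
snap("wrist","w0")
```

```text
0.1 [ 0.15329198 -0.60526244  0.23042964] [ 9.92332225e-01  1.23595479e-01  6.09902904e-05 -9.53167606e-04] [-1.50148389e+00  5.28376739e-01  1.43377300e+00  1.92025635e-05
  1.18135306e+00 -1.78519653e-01] [ 0.07702903 -0.36835266  0.44752497] 0.9984960176997202
(array([ 0.21800654, -0.58917324,  0.37267736]), array([-0.27028496, -0.06300303, -0.96078518])) (np.float64(-1574.1703680865144), np.float64(-1615.5683236973612)) (np.float64(-3509.781282067765), np.float64(-3007.22429356749)) (np.float64(-2056.9069508217863), np.float64(-2146.060955458268))
```

View pics/w0.png

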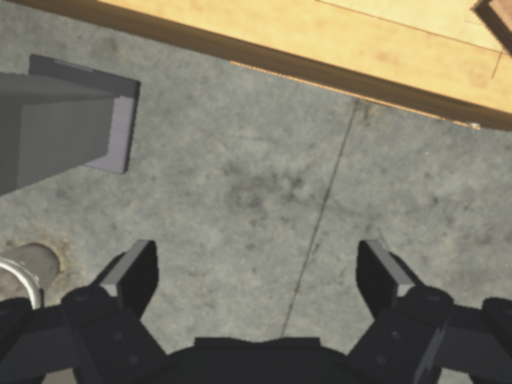

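The wrist view shows only the floor and bench edge, with the open fingers at the bottom. The moves were refused because every row needs all six keys, so I'm resending them in full.

Request:
move_arm(
  targets=[
    {"dx": 0.67, "dy": 0.89, "dz": 0, "rx": 0, "ry": 0, "rz": -0.2},
    {"dx": 0.67, "dy": 0.89, "dz": 0, "rx": 0, "ry": 0, "rz": -0.2},
    {"dx": 0.67, "dy": 0.89, "dz": 0, "rx": 0, "ry": 0, "rz": -0.25},
    {"dx": 0.67, "dy": 0.89, "dz": 0, "rx": 0, "ry": 0, "rz": 0},
    {"dx": 0.67, "dy": 0.89, "dz": 0, "rx": 0, "ry": 0, "rz": 0},
    {"dx": 0.67, "dy": 0.89, "dz": 0, "rx": 0, "ry": 0, "rz": 0},
    {"dx": 0.67, "dy": 0.89, "dz": 0, "rx": 0, "ry": 0, "rz": 0},
    {"dx": 0.67, "dy": 0.89, "dz": 0, "rx": 0, "ry": 0, "rz": 0},
    {"dx": 0.67, "dy": 0.89, "dz": 0, "rx": 0, "ry": 0, "rz": 0},
    {"dx": 0.67, "dy": 0.89, "dz": 0, "rx": 0, "ry": 0, "rz": 0},
  ],
  claw=0,
)

```text
t: 1.4
tcp_pos: [0.3215, -0.3822, 0.2313]
tool_rot: [0.999, -0.045, 0.0, -0.0]
force: [-0.1, -0.4, 1.3]
finger_gap: -0.003
gripper_force: 0.0
```

Request:
move_arm(
  targets=[
    {"dx": 0.67, "dy": 0.89, "dz": 0, "rx": 0, "ry": 0, "rz": 0},
    {"dx": 0.67, "dy": 0.89, "dz": 0, "rx": 0, "ry": 0, "rz": 0},
    {"dx": 0.67, "dy": 0.89, "dz": 0, "rx": 0, "ry": 0, "rz": 0},
    {"dx": 0.67, "dy": 0.89, "dz": 0, "rx": 0, "ry": 0, "rz": 0},
    {"dx": 0.67, "dy": 0.89, "dz": 0, "rx": 0, "ry": 0, "rz": 0},
    {"dx": 0.67, "dy": 0.89, "dz": 0, "rx": 0, "ry": 0, "rz": 0},
    {"dx": 0, "dy": 0.95, "dz": 0, "rx": 0, "ry": 0, "rz": 0},
    {"dx": 0, "dy": 0.95, "dz": 0, "rx": 0, "ry": 0, "rz": 0},
    {"dx": 0, "dy": 0.95, "dz": 0, "rx": 0, "ry": 0, "rz": 0},
    {"dx": 0, "dy": 0.95, "dz": 0, "rx": 0, "ry": 0, "rz": 0},
  ],
)

```text
t: 2.65
tcp_pos: [0.4202, -0.1533, 0.2312]
tool_rot: [0.999, -0.046, -0.0, -0.0]
force: [1.5, -0.0, -0.2]
finger_gap: -0.001
gripper_force: 0.0
```

Request:
move_arm(
  targets=[
    {"dx": 0, "dy": 0.95, "dz": 0, "rx": 0, "ry": 0, "rz": 0},
    {"dx": 0, "dy": 0.95, "dz": 0, "rx": 0, "ry": 0, "rz": 0},
    {"dx": 0, "dy": 0.95, "dz": 0, "rx": 0, "ry": 0, "rz": 0},
    {"dx": 0, "dy": 0.95, "dz": 0, "rx": 0, "ry": 0, "rz": 0},
    {"dx": 0, "dy": 0.95, "dz": 0, "rx": 0, "ry": 0, "rz": 0},
    {"dx": 0, "dy": 0.95, "dz": 0, "rx": 0, "ry": 0, "rz": 0},
    {"dx": 0, "dy": 0.95, "dz": 0, "rx": 0, "ry": 0, "rz": 0},
    {"dx": 0, "dy": 0.95, "dz": 0, "rx": 0, "ry": 0, "rz": 0},
    {"dx": 0, "dy": 0, "dz": 0, "rx": 0, "ry": 0, "rz": 0},
    {"dx": 0, "dy": 0, "dz": 0, "rx": 0, "ry": 0, "rz": 0},
  ],
)

```text
t: 3.9
tcp_pos: [0.4208, 0.0349, 0.2313]
tool_rot: [0.999, -0.046, -0.0, 0.0]
force: [0.2, 0.1, -0.6]
finger_gap: -0.003
gripper_force: 0.0
```

Run:
```python
from h import *
s=sensors.sense();print(s['t'],s['tcp_pos'],s['tool_rot'],s['q'],s['force'],s['finger_gap'])
m=cams.camera_model("wrist");print(ray(m,256,192),proj(m,(.555,.048,.14)),proj(m,(.5686,.1868,.167)),proj(m,(.5543,.02,.167)))
snap("wrist","w1")
```

```text
3.9 [0.42084386 0.03490752 0.23134009] [ 9.98951257e-01 -4.57856841e-02 -4.94797545e-05  2.33255722e-04] [-1.82874705e-01  2.55096076e-01  1.91489117e+00 -5.75988435e-04
  9.71639769e-01  1.47984985e+00] [ 0.19642821  0.07989006 -0.57322127] -0.003207409694508667
(array([0.48734407, 0.02853955, 0.37355546]), array([-0.27669606,  0.02839704, -0.96060626])) (np.float64(215.86232251405474), np.float64(-12.479643559214395)) (np.float64(-45.11733764123517), np.float64(-29.41585595462712)) (np.float64(261.06185536048616), np.float64(-32.03541258055236))
```

View pics/w1.png

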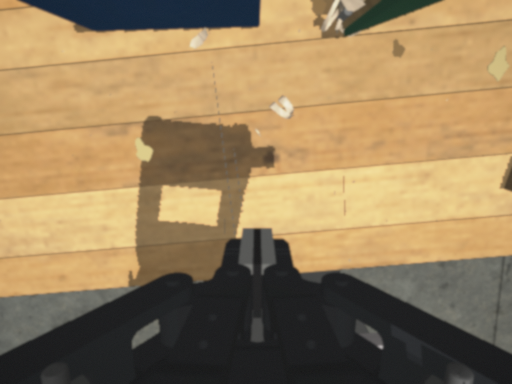

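The door's lower right corner shows at column 260, where predicted. I'll lower to the dot's height and approach.

Request:
move_arm(
  targets=[
    {"dx": 0, "dy": 0.4, "dz": -1, "rx": 0, "ry": 0, "rz": 0},
    {"dx": 0, "dy": 0.4, "dz": -1, "rx": 0, "ry": 0, "rz": 0},
    {"dx": 0, "dy": 0, "dz": -1, "rx": 0, "ry": 0, "rz": 0},
    {"dx": 0, "dy": 0, "dz": -1, "rx": 0, "ry": 0, "rz": 0},
    {"dx": 0.9, "dy": -0.08, "dz": 0, "rx": 0, "ry": 0, "rz": 0},
    {"dx": 0.9, "dy": -0.08, "dz": 0, "rx": 0, "ry": 0, "rz": 0},
    {"dx": 0.9, "dy": -0.08, "dz": 0, "rx": 0, "ry": 0, "rz": 0},
    {"dx": 0.9, "dy": -0.08, "dz": 0, "rx": 0, "ry": 0, "rz": 0},
    {"dx": 0.6, "dy": -0.05, "dz": 0, "rx": 0, "ry": 0, "rz": 0},
    {"dx": 0, "dy": 0, "dz": 0, "rx": 0, "ry": 0, "rz": 0},
  ],
)

```text
t: 5.2
tcp_pos: [0.5272, 0.0451, 0.1312]
tool_rot: [0.999, -0.047, 0.0, 0.0]
force: [-1.0, 0.1, -0.3]
finger_gap: 0.003
gripper_force: 0.0
```

Run:
```python
from h import *
a=snap("wrist","w2");m=cams.camera_model("top");b=snap("top","t2")
cv2.imwrite("pics/z2.png",np.hstack([cv2.resize(b[130:230,180:300],(480,400))[:,:,::-1],]))
```

```text
(no output)
```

View pics/w2.png

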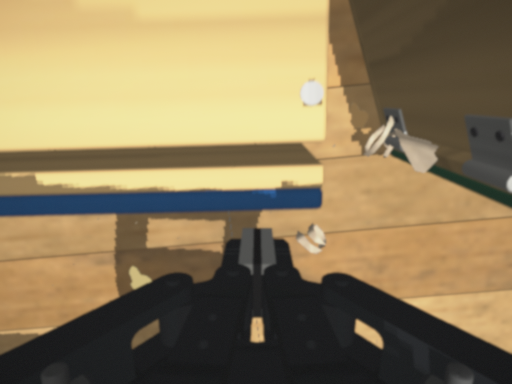

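The closed fingers are centred about 30 mm in from the free edge (col 257, edge at 321), just in front of the face. Pressing in small steps now.

Request:
move_arm(
  targets=[
    {"dx": 0.1, "dy": 0, "dz": 0, "rx": 0, "ry": 0, "rz": 0},
    {"dx": 0.1, "dy": 0, "dz": 0, "rx": 0, "ry": 0, "rz": 0},
    {"dx": 0.1, "dy": 0, "dz": 0, "rx": 0, "ry": 0, "rz": 0},
    {"dx": 0.1, "dy": 0, "dz": 0, "rx": 0, "ry": 0, "rz": 0},
    {"dx": 0.1, "dy": 0, "dz": 0, "rx": 0, "ry": 0, "rz": 0},
    {"dx": 0.1, "dy": 0, "dz": 0, "rx": 0, "ry": 0, "rz": 0},
    {"dx": 0.05, "dy": 0, "dz": 0, "rx": 0, "ry": 0, "rz": 0},
    {"dx": 0, "dy": 0, "dz": 0, "rx": 0, "ry": 0, "rz": 0},
    {"dx": 0, "dy": 0, "dz": 0, "rx": 0, "ry": 0, "rz": 0},
    {"dx": 0, "dy": 0, "dz": 0, "rx": 0, "ry": 0, "rz": 0},
  ],
)

```text
t: 6.55
tcp_pos: [0.5425, 0.0459, 0.1313]
tool_rot: [0.999, -0.046, -0.0, -0.0]
force: [0.1, -0.2, 1.2]
finger_gap: -0.0
gripper_force: 0.0
```

Request:
move_arm(
  targets=[
    {"dx": 0.06, "dy": 0, "dz": 0, "rx": 0, "ry": 0, "rz": 0},
    {"dx": 0.06, "dy": 0, "dz": 0, "rx": 0, "ry": 0, "rz": 0},
    {"dx": 0.06, "dy": 0, "dz": 0, "rx": 0, "ry": 0, "rz": 0},
    {"dx": 0.06, "dy": 0, "dz": 0, "rx": 0, "ry": 0, "rz": 0},
    {"dx": 0, "dy": 0, "dz": 0, "rx": 0, "ry": 0, "rz": 0},
    {"dx": 0, "dy": 0, "dz": 0, "rx": 0, "ry": 0, "rz": 0},
    {"dx": 0, "dy": 0, "dz": 0, "rx": 0, "ry": 0, "rz": 0},
    {"dx": 0, "dy": 0, "dz": 0, "rx": 0, "ry": 0, "rz": 0},
    {"dx": 0, "dy": 0, "dz": 0, "rx": 0, "ry": 0, "rz": 0},
    {"dx": 0, "dy": 0, "dz": 0, "rx": 0, "ry": 0, "rz": 0},
  ],
)

```text
t: 7.8
tcp_pos: [0.548, 0.0458, 0.1312]
tool_rot: [0.999, -0.046, -0.001, 0.0]
force: [-4.3, -2.8, 1.0]
finger_gap: 0.003
gripper_force: 2.2
```

Request:
move_arm(
  targets=[
    {"dx": 0.06, "dy": 0, "dz": 0, "rx": 0, "ry": 0, "rz": 0},
    {"dx": 0.06, "dy": 0, "dz": 0, "rx": 0, "ry": 0, "rz": 0},
    {"dx": 0, "dy": 0, "dz": 0, "rx": 0, "ry": 0, "rz": 0},
    {"dx": 0, "dy": 0, "dz": 0, "rx": 0, "ry": 0, "rz": 0},
    {"dx": 0, "dy": 0, "dz": 0, "rx": 0, "ry": 0, "rz": 0},
    {"dx": 0, "dy": 0, "dz": 0, "rx": 0, "ry": 0, "rz": 0},
    {"dx": 0, "dy": 0, "dz": 0, "rx": 0, "ry": 0, "rz": 0},
    {"dx": 0, "dy": 0, "dz": 0, "rx": 0, "ry": 0, "rz": 0},
    {"dx": 0, "dy": 0, "dz": 0, "rx": 0, "ry": 0, "rz": 0},
    {"dx": 0, "dy": 0, "dz": 0, "rx": 0, "ry": 0, "rz": 0},
  ],
)

```text
t: 9.05
tcp_pos: [0.5517, 0.046, 0.1313]
tool_rot: [0.999, -0.046, 0.0, -0.0]
force: [-2.7, -0.7, -0.5]
finger_gap: 0.001
gripper_force: 1.1
```

Request:
move_arm(
  targets=[
    {"dx": 0.06, "dy": 0, "dz": 0, "rx": 0, "ry": 0, "rz": 0},
    {"dx": 0, "dy": 0, "dz": 0, "rx": 0, "ry": 0, "rz": 0},
    {"dx": 0, "dy": 0, "dz": 0, "rx": 0, "ry": 0, "rz": 0},
    {"dx": -0.5, "dy": 0, "dz": 0, "rx": 0, "ry": 0, "rz": 0},
    {"dx": -1, "dy": 0, "dz": 0, "rx": 0, "ry": 0, "rz": 0},
    {"dx": -1, "dy": 0, "dz": 0, "rx": 0, "ry": 0, "rz": 0},
    {"dx": -1, "dy": 0, "dz": 0, "rx": 0, "ry": 0, "rz": 0},
    {"dx": -1, "dy": 0, "dz": 0, "rx": 0, "ry": 0, "rz": 0},
    {"dx": -0.5, "dy": 0, "dz": 1, "rx": 0, "ry": 0, "rz": 0},
    {"dx": 0, "dy": 0, "dz": 1, "rx": 0, "ry": 0, "rz": 0},
  ],
)

```text
t: 10.3
tcp_pos: [0.4279, 0.046, 0.1822]
tool_rot: [0.999, -0.047, 0.001, -0.0]
force: [0.7, -0.2, -0.3]
finger_gap: -0.0
gripper_force: 0.0
```

Request:
move_arm(
  targets=[
    {"dx": 0, "dy": 0, "dz": 1, "rx": 0, "ry": 0, "rz": 0},
    {"dx": 0, "dy": 0, "dz": 1, "rx": 0, "ry": 0, "rz": 0},
    {"dx": 0, "dy": 0, "dz": 0, "rx": 0, "ry": 0, "rz": 0},
    {"dx": 0, "dy": 0, "dz": 0, "rx": 0, "ry": 0, "rz": 0},
    {"dx": 0, "dy": 0, "dz": 0, "rx": 0, "ry": 0, "rz": 0},
    {"dx": 0, "dy": 0, "dz": 0, "rx": 0, "ry": 0, "rz": 0},
    {"dx": 0, "dy": 0, "dz": 0, "rx": 0, "ry": 0, "rz": 0},
    {"dx": 0, "dy": 0, "dz": 0, "rx": 0, "ry": 0, "rz": 0},
    {"dx": 0, "dy": 0, "dz": 0, "rx": 0, "ry": 0, "rz": 0},
    {"dx": 0, "dy": 0, "dz": 0, "rx": 0, "ry": 0, "rz": 0},
  ],
)

```text
t: 11.55
tcp_pos: [0.4281, 0.0459, 0.2313]
tool_rot: [0.999, -0.046, 0.0, 0.0]
force: [0.5, 0.0, -1.1]
finger_gap: 0.003
gripper_force: 0.0
```

Run:
```python
from h import *
a=snap("wrist","w3");b=snap("side","s3")
m=cams.camera_model("wrist")
cv2.imwrite("pics/z3.png",np.hstack([a[:,:,::-1][::1,::1][:, :400],cv2.resize(b[150:290,150:330,::-1],(400,384))]))
```

```text
(no output)
```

View pics/z3.png

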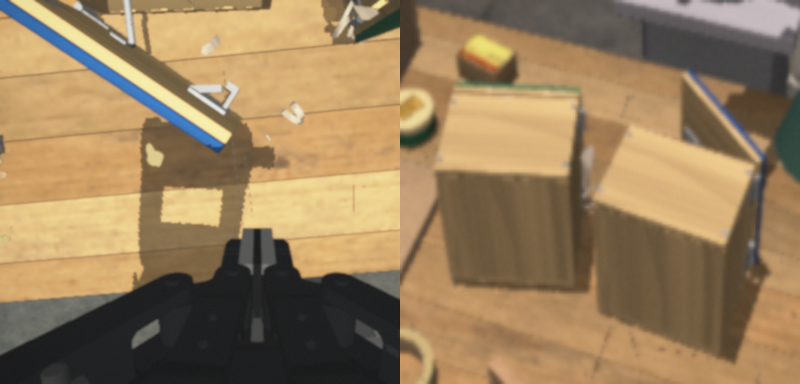

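It has sprung ajar: the back corner of the free edge is at wrist (231,136), the outer corner at (221,151), and the hook sits lower on the back.

Run:
```python
from h import *
m=cams.camera_model("wrist")
B=onz(m,231,136,.167);O=onz(m,221,150,.167);print(B,O)
H=np.array([.5845,.1855]);d=B[:2]-H;print(np.linalg.norm(d))
psi=np.radians(-5.3);x=np.array([np.cos(psi),np.sin(psi)]);y=np.array([-x[1],x[0]])
th=np.arctan2(-d@x,-d@y);print(th)
def P(th,r,off):
    e=-np.sin(th)*x-np.cos(th)*y; n=np.cos(th)*x-np.sin(th)*y
    return H+r*e+off*n
for t,o in((th,.05),(th,.03),(.8,.016),(1.0,.016),(1.2,.016),(1.4,.016),(1.5,.016),(1.57,.016),(1.5,.06)):print(round(t,2),o,P(t,.13,o).round(3))
```

```text
[0.47250603 0.05763663 0.167     ] [0.46443045 0.06486995 0.167     ]
0.16997555918490959
0.6268301715520932
0.63 0.05 [0.536 0.055]
0.63 0.03 [0.521 0.068]
0.8 0.016 [0.493 0.091]
1.0 0.016 [0.476 0.111]
1.2 0.016 [0.464 0.134]
1.4 0.016 [0.456 0.159]
1.5 0.016 [0.454 0.172]
1.57 0.016 [0.454 0.181]
1.5 0.06 [0.453 0.128]
```

Request:
move_arm(
  targets=[
    {"dx": 1, "dy": 0.08, "dz": 0, "rx": 0, "ry": 0, "rz": 0},
    {"dx": 1, "dy": 0.08, "dz": 0, "rx": 0, "ry": 0, "rz": 0},
    {"dx": 1, "dy": 0.08, "dz": 0, "rx": 0, "ry": 0, "rz": 0},
    {"dx": 1, "dy": 0.08, "dz": 0, "rx": 0, "ry": 0, "rz": 0},
    {"dx": 0.2, "dy": 0, "dz": 0, "rx": 0, "ry": 0, "rz": 0},
    {"dx": 0, "dy": 0, "dz": -0.8, "rx": 0, "ry": 0, "rz": 0},
    {"dx": 0, "dy": 0, "dz": -0.8, "rx": 0, "ry": 0, "rz": 0},
    {"dx": 0, "dy": 0, "dz": -0.8, "rx": 0, "ry": 0, "rz": 0},
    {"dx": 0, "dy": 0, "dz": -0.8, "rx": 0, "ry": 0, "rz": 0},
    {"dx": 0, "dy": 0, "dz": -0.8, "rx": 0, "ry": 0, "rz": 0},
  ],
)

```text
t: 12.9
tcp_pos: [0.5319, 0.0539, 0.1308]
tool_rot: [0.999, -0.046, -0.001, -0.0]
force: [0.5, 0.2, 1.0]
finger_gap: -0.002
gripper_force: 0.0
```

Request:
move_arm(
  targets=[
    {"dx": -0.34, "dy": 0.3, "dz": 0, "rx": 0, "ry": 0, "rz": 0},
    {"dx": -0.34, "dy": 0.3, "dz": 0, "rx": 0, "ry": 0, "rz": 0},
    {"dx": -0.34, "dy": 0.3, "dz": 0, "rx": 0, "ry": 0, "rz": 0},
    {"dx": -0.34, "dy": 0.3, "dz": 0, "rx": 0, "ry": 0, "rz": 0},
    {"dx": -0.34, "dy": 0.3, "dz": 0, "rx": 0, "ry": 0, "rz": 0},
    {"dx": -0.2, "dy": 0.34, "dz": 0, "rx": 0, "ry": 0, "rz": 0},
    {"dx": -0.2, "dy": 0.34, "dz": 0, "rx": 0, "ry": 0, "rz": 0},
    {"dx": -0.2, "dy": 0.34, "dz": 0, "rx": 0, "ry": 0, "rz": 0},
    {"dx": -0.2, "dy": 0.34, "dz": 0, "rx": 0, "ry": 0, "rz": 0},
    {"dx": -0.2, "dy": 0.34, "dz": 0, "rx": 0, "ry": 0, "rz": 0},
  ],
)

```text
t: 14.15
tcp_pos: [0.4655, 0.1345, 0.1313]
tool_rot: [0.999, -0.046, 0.0, -0.0]
force: [0.5, -0.2, -0.3]
finger_gap: -0.001
gripper_force: 0.3
```

Request:
move_arm(
  targets=[
    {"dx": -0.07, "dy": 0.27, "dz": 0, "rx": 0, "ry": 0, "rz": 0},
    {"dx": -0.07, "dy": 0.27, "dz": 0, "rx": 0, "ry": 0, "rz": 0},
    {"dx": -0.07, "dy": 0.27, "dz": 0, "rx": 0, "ry": 0, "rz": 0},
    {"dx": -0.07, "dy": 0.27, "dz": 0, "rx": 0, "ry": 0, "rz": 0},
    {"dx": -0.07, "dy": 0.2, "dz": 0, "rx": 0, "ry": 0, "rz": 0},
    {"dx": -0.07, "dy": 0.15, "dz": 0, "rx": 0, "ry": 0, "rz": 0},
    {"dx": 0, "dy": 0.1, "dz": 0, "rx": 0, "ry": 0, "rz": 0},
    {"dx": 0, "dy": 0, "dz": 0, "rx": 0, "ry": 0, "rz": 0},
    {"dx": 0, "dy": 0, "dz": 0, "rx": 0, "ry": 0, "rz": 0},
    {"dx": 0, "dy": 0, "dz": 0, "rx": 0, "ry": 0, "rz": 0},
  ],
)

```text
t: 15.4
tcp_pos: [0.4551, 0.172, 0.1313]
tool_rot: [0.999, -0.046, -0.0, -0.0]
force: [0.1, -1.5, -0.0]
finger_gap: -0.003
gripper_force: 0.0
```

Request:
move_arm(
  targets=[
    {"dx": 0, "dy": -0.5, "dz": 0, "rx": 0, "ry": 0, "rz": 0},
    {"dx": 0, "dy": -0.8, "dz": 0, "rx": 0, "ry": 0, "rz": 0},
    {"dx": 0, "dy": -0.8, "dz": 0, "rx": 0, "ry": 0, "rz": 0},
    {"dx": 0, "dy": 0, "dz": 1, "rx": 0, "ry": 0, "rz": 0},
    {"dx": 0, "dy": 0, "dz": 1, "rx": 0, "ry": 0, "rz": 0},
    {"dx": 0, "dy": 0, "dz": 1, "rx": 0, "ry": 0, "rz": 0},
    {"dx": 0, "dy": 0, "dz": 1, "rx": 0, "ry": 0, "rz": 0},
    {"dx": 0, "dy": 0, "dz": 0, "rx": 0, "ry": 0, "rz": 0},
    {"dx": 0, "dy": 0, "dz": 0, "rx": 0, "ry": 0, "rz": 0},
    {"dx": 0, "dy": 0, "dz": 0, "rx": 0, "ry": 0, "rz": 0},
  ],
)

```text
t: 16.65
tcp_pos: [0.4542, 0.1194, 0.2302]
tool_rot: [0.999, -0.046, -0.001, 0.0]
force: [0.5, 0.2, 0.3]
finger_gap: 0.0
gripper_force: 0.0
```

Run:
```python
from h import *
a=snap("wrist","w4");b=snap("top","t4")
cv2.imwrite("pics/z4.png",np.hstack([a[:,:,::-1][:, :400],cv2.resize(b[110:280,120:300,::-1],(400,384))]))
```

```text
(no output)
```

View pics/z4.png

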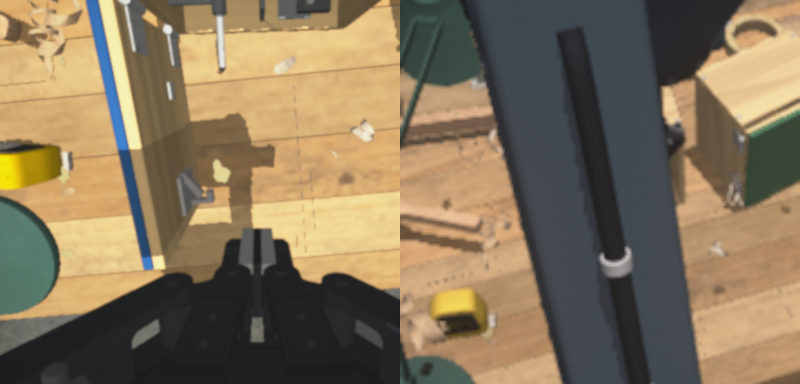

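The door stands nearly square: its back top edge runs from about (113,0) to (165,265) in the wrist view, and the green door is shut. I'll compute the angle and hand in if it is clear of the limit.

Run:
```python
from h import *
m=cams.camera_model("wrist")
B=onz(m,164,267,.167)[:2];H=np.array([.5845,.1855]);d=B-H
psi=np.radians(-5.3);x=np.array([np.cos(psi),np.sin(psi)]);y=np.array([-x[1],x[0]])
th=np.arctan2(-d@x,-d@y);r=np.linalg.norm(d);print(th,r,sensors.sense()['force'])
if th>1.38 and abs(r-.17)<.012: print(order.sign_off())
```

```text
1.48963561035252 0.17047808547611965 [-0.62446438 -0.04686116 -0.7122207 ]
the job is handed in; nothing more can be done
None
```

The blue door stands open at about 1.49 rad (85°), with the fingers clear of it and the green door shut; I handed the job in at about 17 s, and no verdict came back.

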